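# Refit the centrifuge's control knob and hold it down for a short spin

### The job

The control knob of the bench centrifuge is off: lift it out of its moulded recess in the spares tray, turn it so that the flat in its bore matches the flat of the D-shaft on the control deck, and push it fully home on the shaft. Then keep the knob pressed down, against the spring under the shaft, so that the short-spin switch stays closed - firmly, but without forcing it - and finish while still holding it down; do not let go. Leave the bottle, the tube rack, the cell counter and the rotor key as they are.

Things in the scene. Friction and masses are not known exactly. Their poses are not given: they have to be found in the camera images.
- knob: Loose black knob, 34.5 mm tall, 60 g, upright in the tray's recess. Origin: centre of its underside, z up. Round skirt, 44 mm across, its top 16.5 mm up; on it a grip bar 40 mm long (along x), 14 mm wide, 18 mm tall. A white pointer line marks the bar's +x end. Below: blind D-bore 14 mm deep, 13 mm across, its flat on the pointer side (+x), 2.5 mm from the axis.
- shaft_tip (a point): Top of the upright steel D-shaft, on its axis, 20.5 mm above the dark deck. Shaft 12 mm across, one flat 2 mm from the axis; x points out of the flat (marked with red paint), z up. The knob fits only with its pointer along this x (within about 0.25 rad). Home: bore's end on the tip, knob underside 14 mm below the tip. Top 1.5 mm thinner (lead-in). Turns stiffly, as a dial (0.01 N m).
- knob_pointer (a point): Outer top end of the white pointer line on the knob: 20 mm from the knob's axis along its +x, 34.5 mm above its underside.
- press (a joint): Downward travel of the shaft with its collar, m: 0 up (rest) to 0.005 fully down. A spring pushes it up with 4 N at 0, rising to 9 N at 0.005. The short-spin switch under it is closed from 0.0025 on, and opens again when let up.
- centrifuge: Fixed white bench centrifuge, 250 mm wide (x), 355 mm deep (y). Origin on the bench right below the shaft. Control deck 100 mm above the bench, free for 50 mm around the shaft; front edge 55 mm from the shaft at +y; the housing with grey round lid rises from 85 mm at -y to 196 mm above the bench. A brass collar, 16 mm across, 5 mm tall, moves with the shaft.
- tray: Fixed blue-grey moulded spares tray, 200 x 130 mm, 22 mm high, origin at the centre of its underside. Knob recess: round, 48 mm across, 12 mm deep, at x = +45 mm, y = 0; the knob stands on its floor, 10 mm above the bench, so its skirt's top is 4.5 mm above the tray's top. Slot with the rotor key: 36 x 104 mm, at x = -50 mm.
- bottle: Amber glass dropper bottle, 48 mm across, 95 mm tall, stands beyond the tray and centrifuge; origin at the centre of its underside. Leave it.
- rack: White tube rack with capped blood tubes, 66 x 170 mm, 92 mm tall, beyond the tray; origin at the centre of its underside. Leave it.
- counter: Beige differential cell counter with dark keys, 210 x 115 mm, 48 mm tall, to the left of the tray; origin at the centre of its underside. Leave it.
- key: Red-handled steel rotor key, about 95 mm long, 8 mm thick, in the tray's slot below the tray's top; origin at its underside. Leave it.

How it is judged:
On the way, in this order (a step that is already met when the one before it is completed fails the run):
1. the knob is lifted clear of its recess, in the fingers (z of knob in the frame of tray above 0.035 m and contact force between knob and the fingers above 0.5 N and contact force between knob and tray below 0.1 N), for 0.1 s.
2. the knob is fully home on the D-shaft, its flat against the shaft's flat (z of knob in the frame of shaft_tip below -0.012 m and horizontal distance between knob and shaft_tip below 0.003 m and angle between the z axis of knob and the z axis of shaft_tip, either way round below 0.12 rad and angle between the x axis of knob and the x axis of shaft_tip, either way round below 0.4 rad and x of knob_pointer in the frame of shaft_tip above 0.015 m), for 0.1 s.
At the end, for the whole second after the job is handed in: Knob home on the D-shaft (underside over 12 of 14 mm below the tip, axes within 3 mm and 0.12 rad, pointer on the flat's side within 0.4 rad), fingers still on it (over 1 N), shaft pressed down over 2.5 of its 5 mm, through the last second (all of step 2 and value of joint press above 0.0025 m and contact force between knob and the fingers above 1 N); the arm keeps its last pose, push and grip.
It fails at once if the amber bottle is pushed more than 25 mm or tipped (distance of bottle from where it was at the start of the episode above 0.025 m or angle between bottle's own z axis and vertical above 0.35 rad).
It fails at once if the tube rack is pushed more than 25 mm or tipped (distance of rack from where it was at the start of the episode above 0.025 m or angle between rack's own z axis and vertical above 0.35 rad).
It fails at once if the cell counter is pushed more than 25 mm or tipped (distance of counter from where it was at the start of the episode above 0.025 m or angle between counter's own z axis and vertical above 0.35 rad).
It fails at once if the rotor key is pushed more than 25 mm or tipped (distance of key from where it was at the start of the episode above 0.025 m or angle between key's own z axis and vertical above 0.35 rad).
It fails at once if the shaft is forced with more than 80 N (contact force between knob and centrifuge above 80 N).
It also fails if it takes over 38 s, if anything falls off the work surface, if the arm or the gripper's body presses on something with over 40 N, if the wrist force passes 120 N, or if a joint passes its speed limit or range.

### The arm

A 6-joint arm with a two-finger parallel gripper is mounted at the origin on the work surface. World frame = base frame: x ahead of the robot, y to its left, z up, the work surface at z = 0. Lengths are in m, angles in rad, forces in N, time in s.
With the tool pointing down it reaches from about 0.35 to 1 m from the base axis. Payload 7.1 kg.
Tool frame: the origin (TCP) lies between the finger pads; the fingertips stand 22 mm ahead of it and the grasp point (between the pads) lies 3 mm ahead of it; z points along the fingers, y is the line along which they close (so a half turn about z gives the same grasp; the last joint's range is limited). The gripper opens to 85 mm and grips with 20 to 120 N. Pads are 22 mm wide; open, the fingers measure 114 mm over their backs; the gripper's body (76 mm by 85 mm) begins 54 mm behind the grasp point. The pads swing forward as they close: fully open they stand 13 mm farther back than shut.
Start: joints at [-1.356, 0.423, 1.63, -0, 1.089, -0.019], TCP at [0.145, -0.608, 0.228] pointing down, gripper open.
Joint ranges: [-3, 3], [-0.9, 2.11], [0.09, 2.58], [-1.31, 4.45], [0.11, 2.69], [-2.54, 2.54]. Speed limits (rad/s): [2.39, 2.39, 3.01, 3.14, 3.14, 3.14].

### API

Orientations are given as a rotation vector (axis times angle).
In Python, from rig import manip gives the robot as it stands. The module is installed in compiled form; this text tells all that it offers. Calls block until the motion is done:
- manip.move_to(position, orientation): joint-space move of the TCP to a pose.
- manip.servo_line(position, orientation=None, rate=0.15): straight line of the TCP; orientation=None keeps the orientation; rate is the mean speed in m/s.
- manip.set_joints(angles): joint-space move.
- manip.command_gripper(opening, f_grip=None): finger opening in m; f_grip is the grip in N (None keeps the last); returns when the fingers have stopped.
- manip.hold(seconds).
- manip.solve_ik(position, orientation): joint angles nearest the present ones, or None.
- manip.camera(name): name is "scene" or "top" or "wrist"; returns a dict with "image" (480x640x3 uint8, red, green, blue), "fx", "fy", "cx", "cy" (pixels), "cam_to_world" (4x4, takes a point from camera to world coordinates); the wrist camera has in their place "mount" (4x4, takes a point from camera to tool coordinates, whose origin is the TCP and whose axes are the flange's). Camera axes: x right, y down, z forward; pixel columns grow to the right and rows downward; lengths in m; the calibration is good to about 2 mm. The wrist camera is an equidistant fisheye: a pixel r from the principal point sees the ray r / f radians off the axis. A picture is of the moment at which its call begins: read the wrist's pose just before it. There is no depth.
A pose or a line that the arm cannot do raises manip.IKError and nothing moves.
- manip.sign_off(): hands the job in; it is judged then, once.
Readings, each from a call of its own:
- manip.get_time(): time.
- manip.get_joint_positions(): joint angles.
- manip.get_joint_vel(): joint speeds.
- manip.get_tau(): joint torques, N m.
- manip.get_position(): TCP position.
- manip.get_ee_rot(): TCP orientation.
- manip.get_contact_force(): force on the tool from outside, world axes, zero at the start.
- manip.get_torque(): the same for the moment, N m.
- manip.get_width(): finger opening in m.
- manip.get_grip_force(): force on a finger pad.
Only numpy, scipy, OpenCV 4.12 (cv2) and the standard library are available. Lean on these libraries where they do the work, as an engineer would, in place of code of your own. Each camera call takes 0.05 s, during which the arm holds its last target. There are 200 camera calls.

## Working session

There is one attempt and no reset: what is moved stays moved. The work goes in short steps, each a Python script; the robot and the scene stay as the last script left them, time stands still between calls to the robot, and variables do not carry over. Pictures are saved under pics/ and viewed, at most 10 in all, crops included, and the job is handed in when it is done.

```bash
mkdir -p pics; python3 - <<'E'
from rig import manip
import cv2,numpy as np,pickle
for n in ("scene","top"):
    c=manip.camera(n); cv2.imwrite(f"pics/{n}0.png",c["image"][:,:,::-1]); pickle.dump(c,open(f"{n}.pkl","wb"))
    print(n,c["fx"],c["fy"],c["cx"],c["cy"],np.round(c["cam_to_world"],3).tolist())
c=manip.camera("wrist");print({k:np.round(v,4).tolist() for k,v in c.items() if k!="image"})
print(manip.get_time(),manip.get_ee_rot(),manip.get_width())
E
```

```text
scene 615.5640878808749 615.5640878808749 320.90982767815217 257.36412861609995 [[0.54, 0.516, -0.665, 1.454], [0.842, -0.348, 0.413, -0.393], [-0.019, -0.783, -0.622, 0.899], [0.0, 0.0, 0.0, 1.0]]
top 604.9834256231105 604.9834256231105 328.62341004809457 241.27627368887693 [[-0.018, -0.993, 0.114, 0.506], [-1.0, 0.02, 0.013, 0.144], [-0.015, -0.114, -0.993, 1.148], [0.0, 0.0, 0.0, 1.0]]
{'fx': 371.6483, 'fy': 371.6483, 'cx': 325.9537, 'cy': 235.9455, 'mount': [[0.0003, -0.9561, -0.2929, 0.0737], [1.0, 0.0001, 0.0005, -0.0013], [-0.0005, -0.2929, 0.9561, -0.1462], [0.0, 0.0, 0.0, 1.0]]}
0.15 [-3.11893221e+00 -3.66332579e-01  1.41565711e-04] 0.08549125862162288
```

View pics/top0.png

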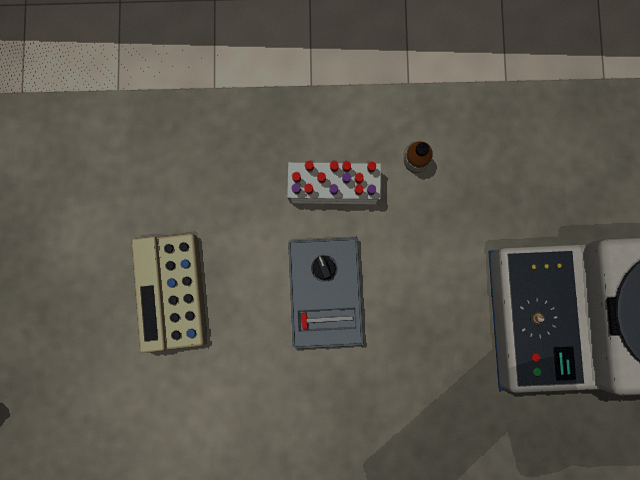

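View pics/scene0.png

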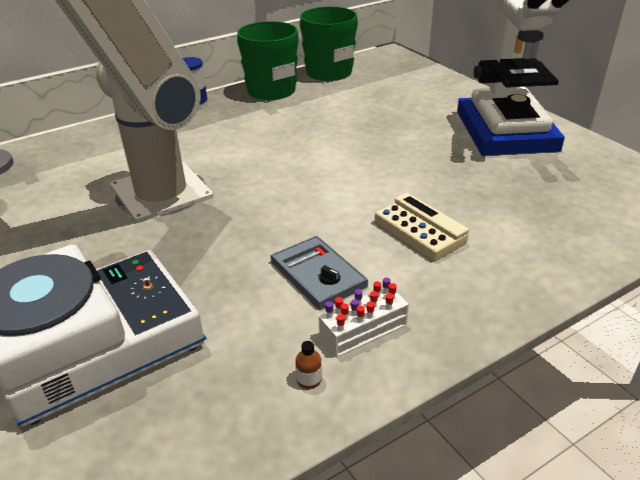

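```bash
cat >h.py <<'E'
from rig import manip
import cv2,numpy as np,pickle
from scipy.spatial.transform import Rotation as R
def ray(c,uv,pose=None):
    uv=np.array(uv,float); d=(uv-[c["cx"],c["cy"]])/c["fx"]
    if pose is None: T=c["cam_to_world"]; v=np.r_[d,1]
    else:
        P=np.eye(4);P[:3,:3]=R.from_rotvec(pose[1]).as_matrix();P[:3,3]=pose[0];T=P@c["mount"]
        t=np.hypot(*d); v=np.r_[d/t*np.sin(t),np.cos(t)] if t>0 else np.array([0,0,1.])
    return T[:3,3],T[:3,:3]@v
def onz(c,uv,z,pose=None):
    o,v=ray(c,uv,pose); return o+v*(z-o[2])/v[2]
def down(yaw):  # tool x at yaw, z down
    return R.from_matrix(np.array([[np.cos(yaw),np.sin(yaw),0],[np.sin(yaw),-np.cos(yaw),0],[0,0,-1]]).T.T).as_rotvec()
def snap(name):
    pose=(np.array(manip.get_position()),np.array(manip.get_ee_rot()))
    c=manip.camera("wrist"); cv2.imwrite(f"pics/{name}.png",c["image"][:,:,::-1]); pickle.dump((c,pose),open(name+".pkl","wb")); return c,pose
E
python3 - <<'E'
from h import *
c=pickle.load(open("top.pkl","rb"))
k=onz(c,(323,268),.0445);s=onz(c,(538,317),.1205)
print(k,s)
for p,z in((290,240),.022),((358,238),.022),((364,346),.022),((294,348),.022): print(onz(c,p,z))
print("start yaw",R.from_rotvec(manip.get_ee_rot()).as_matrix()[:,0])
for yaw in np.arange(-3.14,3.14,.52):
    f=lambda p:(lambda q:None if q is None else np.round(q[-1],2))(manip.solve_ik(p,down(yaw)))
    print(round(yaw,2),f(np.r_[k[:2],.25]),f(np.r_[s[:2],.25]))
im=cv2.imread("pics/top0.png")
a=cv2.resize(im[238:298,288:358],None,fx=5.7,fy=5.7,interpolation=2);b=cv2.resize(im[288:348,503:573],None,fx=5.7,fy=5.7,interpolation=2)
cv2.imwrite("pics/z.png",np.hstack([a,b]))
E
```

```text
[0.58313409 0.16935699 0.0445    ] [ 0.48866195 -0.19140518  0.1205    ]
[0.63846698 0.23085449 0.022     ]
[0.63971634 0.1033664  0.022     ]
[0.4399694  0.09707169 0.022     ]
[0.43855642 0.22565729 0.022     ]
start yaw [9.72784349e-01 2.31712339e-01 5.28233353e-05]
-3.14 -1.31 -1.97
-2.62 -1.83 -2.49
-2.1 -2.35 None
-1.58 None None
-1.06 None 2.23
-0.54 2.37 1.71
-0.02 1.85 1.19
0.5 1.33 0.67
1.02 0.81 0.15
1.54 0.29 -0.37
2.06 -0.23 -0.89
2.58 -0.75 -1.41
3.1 -1.27 -1.93
```

View pics/z.png

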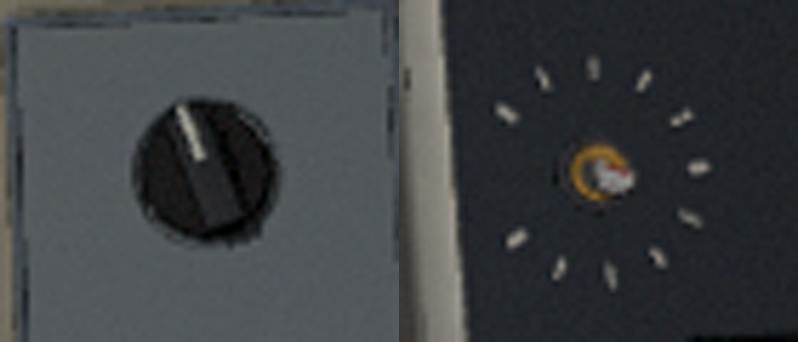

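```bash
python3 - <<'E'
from h import *
manip.move_to([.488-.05,-.191,.22],down(0.0)); c,p=snap("w1")
manip.move_to([.583-.05,.169,.15],down(0.0)); c2,p2=snap("w2")
print(p,p2,manip.get_time())
def pix(c,pose,X):
    P=np.eye(4);P[:3,:3]=R.from_rotvec(pose[1]).as_matrix();P[:3,3]=pose[0]
    x=np.linalg.inv(P@c["mount"])@np.r_[X,1];r=np.hypot(x[0],x[1]);t=np.arctan2(r,x[2])
    return np.array([c["cx"],c["cy"]])+c["fx"]*t*x[:2]/r
out=[]
for (cc,pp,X) in ((c,p,[.4887,-.1914,.12]),(c2,p2,[.5831,.1694,.04])):
    u=pix(cc,pp,X).astype(int);print(u)
    out.append(cv2.resize(cc["image"][u[1]-60:u[1]+60,u[0]-50:u[0]+50,::-1],None,fx=4,fy=4,interpolation=2))
cv2.imwrite("pics/z2.png",np.hstack(out))
E
```

```text
(array([ 0.43804706, -0.19164915,  0.2200707 ]), array([ 3.14133294e+00, -9.14155015e-04,  3.33554402e-04])) (array([0.53320107, 0.16805254, 0.15017627]), array([ 3.14140012e+00, -1.44865516e-03,  2.62752702e-04])) 3.5167
[326 159]
[325 159]
```

View pics/z2.png

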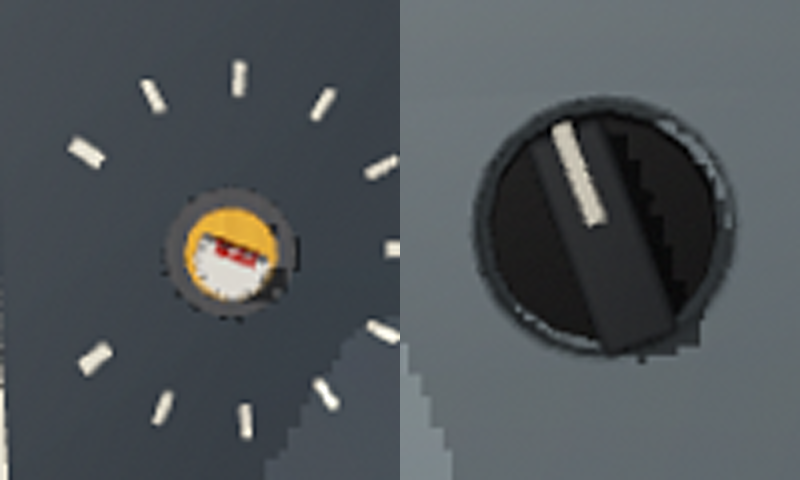

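```bash
python3 - <<'E'
from h import *
c,p=pickle.load(open("w1.pkl","rb")); c2,p2=pickle.load(open("w2.pkl","rb"))
u=lambda x,y,o:np.array([x,y])/4+o-.5+.125
A=np.array([276,99]);B=np.array([275,99])
for n,q,z in(("collar",(231.5,252.5),.105),("hole",(232,250),.1),("tipcirc",(231,264),.1205),("flatL",(202,237),.1205),("flatR",(268,257),.1205),("redmid",(236,254),.1205)): print(n,onz(c,u(*q,A),z,p)[:2].round(4))
for n,q,z in(("recess",(205,226),.022),("skirt",(202,226),.0265),("bar",(203,234),.0445),("ptrend",(162,123),.0445),("ptrin",(196,225),.0445)): print(n,onz(c2,u(*q,B),z,p2)[:2].round(4))
# white pointer pixels -> world -> PCA
im=c2["image"][99:219,275:375].astype(int); m=(im.min(2)>120); m[:, :30]=0; m[60:]=0;m[:,55:]=0
v,w=np.nonzero(m);X=np.array([onz(c2,(a+275,b+99),.0445,p2)[:2] for a,b in zip(w,v)])
print(len(X),X.mean(0)); U,S,V=np.linalg.svd(X-X.mean(0)); print("knob yaw",np.arctan2(*V[0][::-1]),"extent",np.ptp((X-X.mean(0))@V[0]))
# red pixels
im=c["image"][99:219,276:376].astype(int); m=(im[:,:,0]>1.7*im[:,:,1])&(im[:,:,0]>1.7*im[:,:,2])&(im[:,:,0]>80)
v,w=np.nonzero(m);X=np.array([onz(c,(a+276,b+99),.1195,p)[:2] for a,b in zip(w,v)])
print(len(X),X.mean(0),np.c_[w,v].mean(0)*4); U,S,V=np.linalg.svd(X-X.mean(0)); print("flat dir",np.arctan2(*V[0][::-1]))
# top cam cross-check
t=pickle.load(open("top.pkl","rb"))
g=lambda x,y,o:np.array([x,y])/5.7+o-.5+.09
print("top knob skirt",onz(t,g(206,168,(288,238)),.0265)[:2],"collar",onz(t,g(600-399,172,(503,288)),.105)[:2])
E
```

```text
collar [ 0.4859 -0.1961]
hole [ 0.4859 -0.1963]
tipcirc [ 0.4855 -0.1957]
flatL [ 0.49   -0.1909]
flatR [ 0.4867 -0.2018]
redmid [ 0.4872 -0.1965]
recess [0.5847 0.1689]
skirt [0.5851 0.1695]
bar [0.5851 0.1693]
ptrend [0.604  0.1761]
ptrin [0.5867 0.1705]
117 [0.59566595 0.1735996 ]
knob yaw -2.7828790051783017 extent 0.01763537409836505
25 [ 0.48738779 -0.19642294] [233.76 250.72]
flat dir 1.2090536796402556
top knob skirt [0.5861139  0.16838099] collar [ 0.48711953 -0.19614844]
```

```bash
python3 - <<'E'
from h import *
o=down(.359)
manip.move_to([.5852,.1693,.12],o)
manip.servo_line([.5852,.1693,.0505],o,rate=.08)
print("F",np.round(manip.get_contact_force(),2))
manip.command_gripper(0.0,f_grip=60)
print("w",manip.get_width(),manip.get_grip_force(),np.round(manip.get_contact_force(),2),manip.get_position())
manip.servo_line([.5852,.1693,.10],rate=.06); manip.hold(.2)
print("w",manip.get_width(),manip.get_grip_force(),np.round(manip.get_contact_force(),2))
manip.servo_line([.5852,.1693,.25])
manip.move_to([.486,-.196,.20],down(-.32)); manip.hold(.2)
c,p=snap("w3"); print(p,np.round(manip.get_contact_force(),2),manip.get_time())
s=manip.camera("scene");t=manip.camera("top");pickle.dump((s,t),open("st.pkl","wb"))
a=s["image"][230:350,60:260,::-1];a=cv2.resize(a,None,fx=2,fy=2)
b=cv2.resize(t["image"][258:378,440:640,::-1],None,fx=2,fy=2)
w=cv2.resize(c["image"][:,:,::-1],(400,300))
z=np.zeros((540,800,3),np.uint8);z[:240,:400]=a;z[:240,400:]=b;z[240:,:400]=w;z[240:,400:]=cv2.resize(c["image"][120:320,226:426,::-1],(400,300));cv2.imwrite("pics/z3.png",z)
E
```

```text
F [-0.08  0.39 -0.76]
w 2.45669703345521e-07 0.0 [-0.07  0.41 -0.59] [0.58520972 0.16931182 0.05051149]
w 4.331939014705481e-05 0.0 [ 0.33 -0.39 -0.07]
(array([ 0.48655334, -0.19526148,  0.2001114 ]), array([ 3.10186220e+00, -4.97995979e-01,  5.16986673e-04])) [-0.66 -0.09 -0.45] 9.7583
```

View pics/z3.png

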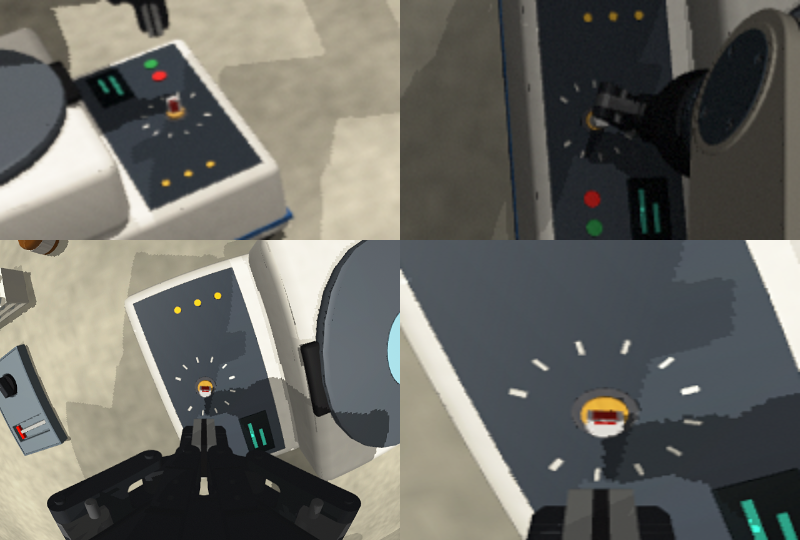

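The fingers shut on nothing, since the width reads 0 and the knob is still in the tray. In the same picture, the red flat lines up with the tool's x axis. I'll check the knob before trying again.

```bash
python3 - <<'E'
from h import *
s,t=pickle.load(open("st.pkl","rb")); s0=pickle.load(open("scene.pkl","rb"));t0=pickle.load(open("top.pkl","rb"))
f=lambda im,x,y,w,h:cv2.resize(im["image"][y:y+h,x:x+w,::-1],(400,300),interpolation=2)
z=np.vstack([np.hstack([f(t0,283,228,80,60),f(t,283,228,80,60)]),np.hstack([f(s0,290,243,80,60),f(s,290,243,80,60)])]);cv2.imwrite("pics/z4.png",z)
E
```

```text
(no output)
```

View pics/z4.png

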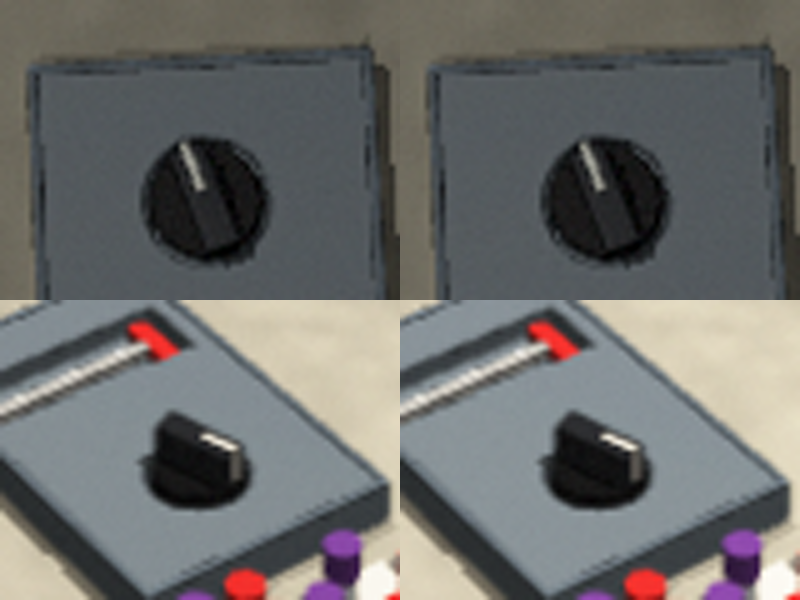

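```bash
python3 - <<'E'
from h import *
s,t=pickle.load(open("st.pkl","rb"));c,p=pickle.load(open("w3.pkl","rb"))
for z in (.17,.178,.19,.2,.21):
    X=np.linalg.inv(s["cam_to_world"])@np.r_[.4866,-.1953,z,1]; print(z,(X[:2]/X[2]*s["fx"]+[s["cx"],s["cy"]]).round(1))
P=np.eye(4);P[:3,:3]=R.from_rotvec(p[1]).as_matrix();P[:3,3]=p[0]
print("tool x,z axes",P[:3,0].round(3),P[:3,2].round(3))
M=np.linalg.inv(c["mount"])
def w(X):
    x=M@np.r_[X,1];r=np.hypot(x[0],x[1]);th=np.arctan2(r,x[2]);return (np.array([c["cx"],c["cy"]])+c["fx"]*th*x[:2]/r).round(1)
for X in([.011,0,.022],[.011,0,0],[0,0,.022],[-.011,0,.022],[.011,0,.01]):print(X,w(X))
f=lambda im,x,y,w,h:cv2.resize(im["image"][y:y+h,x:x+w,::-1],(400,400),interpolation=2)
cv2.imwrite("pics/z5.png",np.hstack([f(s,90,190,80,80),f(c,266,220,120,120)]))
E
```

```text
0.17 [141.9 259. ]
0.178 [141.1 255.7]
0.19 [139.8 250.7]
0.2 [138.7 246.5]
0.21 [137.7 242.3]
tool x,z axes [ 0.95  -0.313  0.   ] [ 0. -0. -1.]
[0.011, 0, 0.022] [327.  257.1]
[0.011, 0, 0] [327.2 274.9]
[0, 0, 0.022] [327. 278.]
[-0.011, 0, 0.022] [327.  297.9]
[0.011, 0, 0.01] [327.1 266.3]
```

View pics/z5.png

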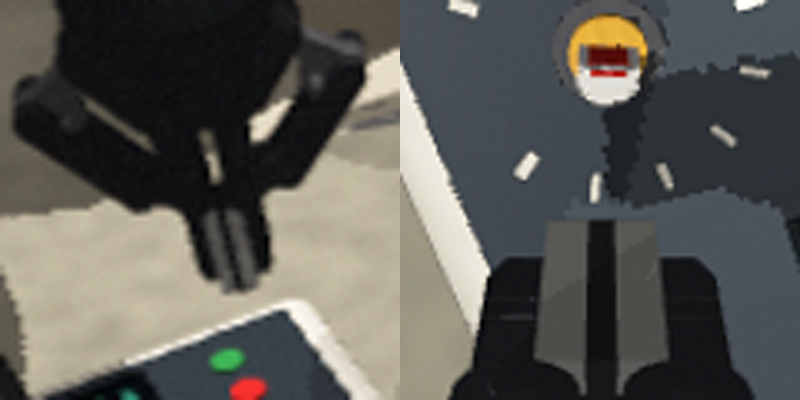

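```bash
cat >>h.py <<'E'
def descend(xy,z0,z1,step,Fmax,o=None,rate=.03,F0=None):
    F0=np.array(manip.get_contact_force()) if F0 is None else F0
    z=z0
    while z>z1:
        z-=step; manip.servo_line([*xy,z],o,rate=rate)
        f=np.array(manip.get_contact_force())-F0
        if abs(f[2])>Fmax: break
    return z,f.round(2)
E
python3 - <<'E'
from h import *
o=down(.359);xy=[.5852,.1693]
manip.servo_line([.486,-.196,.25],rate=.2)
manip.move_to([*xy,.09],o)
manip.command_gripper(.030,f_grip=60); print(manip.get_width())
manip.servo_line([*xy,.052],o,rate=.1)
z,f=descend(xy,.052,.016,.002,3,o)
print(z,f,manip.get_position(),manip.get_time())
c,p=snap("w4");cv2.imwrite("pics/z6.png",c["image"][140:440,126:526,::-1])
E
```

```text
0.029886753639748444
0.02199999999999997 [-3.35 -1.02 13.27] [0.58539747 0.16937386 0.02330114] 16.4583
```

View pics/z6.png

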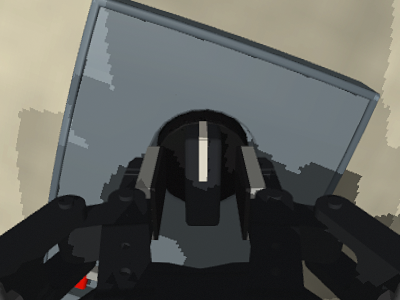

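```bash
python3 - <<'E'
from h import *
xy=[.5852,.1693]
manip.servo_line([*xy,.028],rate=.04); F0=np.array(manip.get_contact_force());print(F0.round(2))
manip.command_gripper(0.0,f_grip=60)
print("w",manip.get_width(),manip.get_grip_force(),(np.array(manip.get_contact_force())-F0).round(2),manip.get_position())
manip.servo_line([*xy,.075],rate=.06); manip.hold(.3)
print("w",manip.get_width(),manip.get_grip_force(),np.round(manip.get_contact_force(),2),manip.get_time())
c,p=snap("w5");cv2.imwrite("pics/z7.png",cv2.resize(c["image"][200:350,226:426,::-1],(800,600)))
E
```

```text
[0.04 0.27 0.83]
w 0.01279840072879639 59.73384082317352 [-0.25 -0.66  1.43] [0.58514479 0.16928548 0.02798175]
w 0.012111088485127599 59.29704487323761 [ 0.38  0.81 -0.57] 18.325
```

View pics/z7.png

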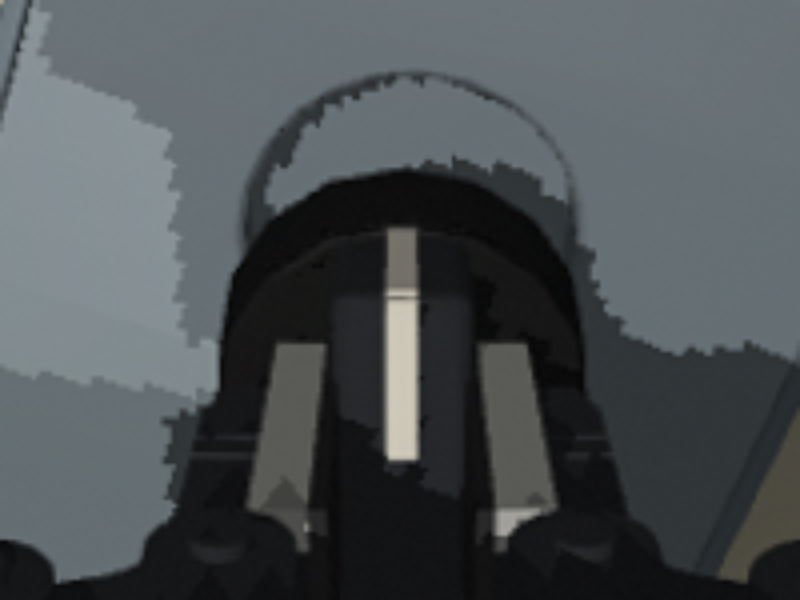

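```bash
python3 - <<'E'
from h import *
c,p=pickle.load(open("w5.pkl","rb"))
e=onz(c,np.array([402,292])/4+[226,200]-.375,p[0][2]+.0165,p)
Rm=R.from_rotvec(p[1]).as_matrix()
kt=Rm.T@(e-p[0])-[.02,0,0]; print("knob axis in tool",kt.round(4))
dx=np.clip(kt[0],-.002,.002)
o=down(-.32); ax=np.array([np.cos(-.32),np.sin(-.32)])
xy=np.array([.4860,-.1960])-dx*ax
manip.servo_line([.5852,.1693,.17],rate=.25)
manip.move_to([*xy,.17],o); manip.servo_line([*xy,.144],o,rate=.1); manip.hold(.2)
pos=manip.get_position(); print(pos[:2]-xy)
F0=np.array(manip.get_contact_force()); z,f=descend(xy,.144,.1265,.0025,7,o,rate=.04,F0=F0)
print(z,f,manip.get_position(),manip.get_torque(),manip.get_width(),manip.get_time())
pickle.dump((xy,F0),open("x.pkl","wb"))
E
```

```text
knob axis in tool [-0.0004 -0.0013 -0.0165]
[ 4.95065746e-04 -4.80450905e-05]
0.12649999999999997 [ 2.24 -0.4  -1.77] [ 0.48642309 -0.19613587  0.12635691] [-0.14303771 -0.32239837  0.02941046] 0.012347125779938205 22.675
```

```bash
python3 - <<'E'
from h import *
xy,F0=pickle.load(open("x.pkl","rb")); o=down(-.32)
z=.1265
while z>.114:
    z-=.001; manip.servo_line([*xy,z],o,rate=.02); manip.hold(.1)
    f=np.array(manip.get_contact_force())-F0; q=manip.get_position()
    print(round(z,4),q[2].round(4),f.round(1))
    if f[2]>7.6: break
print(manip.get_width(),manip.get_time())
c,p=snap("w6");cv2.imwrite("pics/z8.png",cv2.resize(c["image"][200:350,226:426,::-1],(800,600)))
E
```

```text
0.1255 0.1255 [ 1.  -1.9 -2.3]
0.1245 0.1245 [ 2.3 -0.9  0. ]
0.1235 0.1237 [ 0.5 -1.2  3.5]
0.1225 0.1226 [-0.1 -0.3  5.3]
0.1215 0.1216 [ 0.2 -1.   5.1]
0.1205 0.1206 [ 0.1 -1.3  6.3]
0.1195 0.1197 [ 0.3 -0.7  6.7]
0.1185 0.119 [-0.4 -0.3 11.4]
0.012386751488268904 25.475
```

View pics/z8.png

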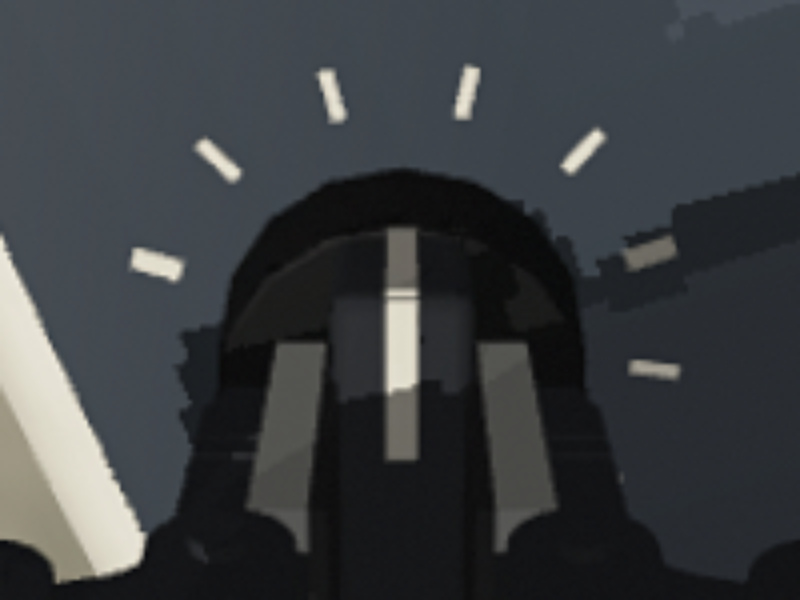

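The force starts near 4 N at z = 0.124 and rises to a hard stop at 0.119. That matches the knob being home and the spring's full 5 mm travel. I'll ease off the stop slightly and hand in.

```bash
python3 - <<'E'
from h import *
xy,F0=pickle.load(open("x.pkl","rb"))
manip.servo_line([*xy,.1195],down(-.32),rate=.02); manip.hold(.4)
print(manip.get_position(),(np.array(manip.get_contact_force())-F0).round(1),manip.get_grip_force(),manip.get_time())
print(manip.sign_off())
E
```

```text
[ 0.48650519 -0.19618407  0.11974976] [ 0.4 -0.6  7. ] 60.38064122200012 26.175
the job is handed in; nothing more can be done
None
```

I handed the job in at about 26 s with the knob on the D-shaft and still gripped at 60 N, held down with about 7 N at an estimated 4 mm of the 5 mm travel; the first grasp missed the knob, the second worked, and the verdict itself was not shown to me.

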